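Zero the slicer dial, then clamp its sliding leg on the mark and keep hold

TASK

Get the vegetable slicer ready for the salad bowl: first make its blade safe by turning the thickness dial until the pointer reads zero (the green line). Then pull the sliding leg out along its rail until the outer face of its cross foot stands at the white mark, and only there, holding the leg on the mark, squeeze the red cam lever fully shut against the leg. Finish while still holding: keep the leg and the shut lever pinched between the fingers, with the leg on the mark and the dial on zero, and leave the other things on the counter where they are.

Things in the scene. Friction and masses are not known exactly. Their poses are not given: they have to be found in the camera images.
- slicer: White vegetable slicer (mandoline) fixed on suction feet, deck top 52 mm high. Origin on the counter under its middle; y is its long axis, x across, z up. Dial housing (122 mm wide) at y -220 to -138 mm, low handle to y -294; the body ends at y +60 mm. From there a steel rail, 16 mm wide, z 31 to 49 mm, runs along +y at x = 0 to an end cap at y 265 mm; the sliding leg rides on it.
- dial (a joint): Thickness dial, rad, positive counter-clockwise from above; 0 = its pointer (white line on the bar) at the green zero line, pointing along the slicer's +y. It turns past zero: stops at -0.45 and 1.55. Starts 0.6 to 1.3. Stays where it is left (friction 0.05 N m). It also moves the steel ramp of the deck.
- dial_grip (a point): Point on the dial's upright axis (slicer x 0, y -180 mm), 71 mm above the counter, mid-height of its black grip bar. The bar is 12 mm thick, 44 mm long, 57 to 81 mm above the counter, on a disc 50 mm across; at value 0 it lies along the slicer's y axis. Nothing else stands above the 52 mm deck round it.
- leg (a joint): Travel of the sliding leg along the slicer's +y axis, m; 0 = pushed in, 0.11 = fully out, 0.060 = on the white mark. Starts 0 to 0.035. With the lever open it slides with about 2 N of friction and stays where left; shutting the lever drags it back inwards a few mm if it is not held. With the lever shut the cam grips the rail and it moves only stiffly.
- leg_index (a point): Top middle of the outer (+y) face of the leg's cross foot, 60 mm above the counter, slicer x = 0, y = 135 mm at leg value 0. On the mark, it has the same slicer y as mark.
- mark (a point): Centre of the white, black-edged line across the steel rail, on the rail's top, 49 mm above the counter, at slicer x = 0, y = 200 mm.
- leg_pinch (a point): Where to pinch sleeve and lever together: on the leg, 15 mm inward (-y) of the cross foot's inner face, mid-width of the sleeve, 41 mm above the counter. The black cross foot is an upright plate 110 mm wide (x -55 to +55), 10 mm thick, reaching 60 mm above the counter; fingers standing astride the sleeve just inside it can pull the leg out by it. Inner face at slicer y 125 mm at leg value 0.
- lever (a joint): Red cam lever, rad: 0 = wide open (0.6 rad off the leg, free end towards the slicer body), 0.6 = fully shut, flat along the sleeve's +x side. Starts 0 to 0.1. Stiff: stays where it is left; shutting takes up to 0.2 N m, some 8 N at 26 mm from the hinge.
- lever_tip (a point): Free end of the red lever, 53 mm from its hinge, 41 mm above the counter.
- sleeve_mid (a point): Grey sleeve of the leg (leg_c0 in the rules), reaching 58 mm inward from the cross foot: 26 mm wide (x -13 to +13), 58 mm long (y), 24 to 58 mm above the counter; this point is its centre. Its ribbed -x face is the one to pinch against the lever.
- lever_hinge (a point): The red lever arm. This point is on its upright hinge: slicer x +19.5 mm, 4 mm outward (+y) of the foot's inner face, 41 mm above the counter. It reaches 56 mm from there, 9 mm thick, 28 to 54 mm above the counter. Width over sleeve and lever 26 mm inward of the hinge: wide open 56 mm (slicer x -13 to +43), shut 37 mm (x -13 to +24).
- kettle_lid: Stainless kettle lid, 110 mm across, 44 mm high with its knob; origin under its centre. Leave alone.
- sugar_dispenser: Glass sugar dispenser with a steel cap, spout and press button, 76 mm across, 138 mm high; origin under its centre. Leave alone.
- bamboo_spoon: Bamboo spoon lying flat, about 290 mm long along its x, 44 mm wide at the bowl, 12 mm high; origin under the handle. Leave alone.
- coaster: Black plastic coaster, 94 mm across, 6 mm high; origin under its centre. Leave alone.

How it is judged (in metres and radians):
On the way, in this order (a step that is already met when the one before it is completed fails the run):
1. the dial's pointer reads zero (value of joint dial between -0.12 and 0.12 rad), for 0.2 s.
2. the leg stands at the white mark with the lever still open (value of joint leg between 0.056 and 0.064 m and value of joint lever below 0.35 rad), for 0.2 s.
3. the lever is squeezed shut and the leg, on the mark, is held with it between the fingers (value of joint leg between 0.056 and 0.064 m and value of joint lever above 0.54 rad and contact force between the fingers and leg_c0 above 3 N and contact force between the fingers and lever above 3 N), for 0.3 s.
At the end, for the whole second after the job is handed in: Dial within 0.12 rad of zero; the leg's index within 4 mm of the white mark and at rest; the lever shut to within 0.06 rad of its stop; fingers still pressing with more than 3 N on the sleeve and more than 3 N on the lever (all of step 1 and all of step 3 and velocity of joint leg between -0.01 and 0.01 m/s); the arm keeps its last pose, push and grip.
It fails at once if the lever is shut while the leg is off the mark (value of joint lever above 0.45 rad and (value of joint leg below 0.053 m or value of joint leg above 0.067 m)).
It fails at once if another thing on the counter is moved (distance of any of kettle_lid, sugar_dispenser, bamboo_spoon, coaster from where it was at the start of the episode above 0.02 m).
It also fails if it takes over 51 s, if anything falls off the work surface, if the arm or the gripper's body presses on something with over 40 N, if the wrist force passes 120 N, or if a joint passes its speed limit or range.

ROBOT

A 6-joint arm with a two-finger parallel gripper is mounted at the origin on the work surface. World frame = base frame: x ahead of the robot, y to its left, z up, the work surface at z = 0. Lengths are in mm, angles in rad, forces in N, time in s.
With the tool pointing down it reaches from about 350 to 975 mm from the base axis. Payload 7.1 kg.
Tool frame: the origin (TCP) lies on the mounting face of the last link; the fingertips stand 182 mm ahead of it and the grasp point (between the pads) lies 163 mm ahead of it (ctrl.finger_overhang is the distance from the TCP to the fingertips, in mm); z points along the fingers, y is the direction in which the jaws open and shut (so a half turn about z gives the same grasp; the last joint's range is limited). The gripper opens to 88 mm and grips with 3 to 60 N. Pads are 20 mm wide; open, the fingers measure 115 mm over their backs; the gripper's body (75 mm by 178 mm) begins 61 mm behind the grasp point.
Start: joints at [1.104, 0.423, 1.63, -0, 1.089, -0.019], TCP at [270.583, 563.375, 404.675] pointing down, gripper open.
Joint ranges: [-3, 3], [-0.9, 2.11], [0.09, 2.58], [-1.31, 4.45], [0.11, 2.69], [-2.54, 2.54]. Speed limits (rad/s): [2.39, 2.39, 3.01, 3.14, 3.14, 3.14].

INTERFACE

Orientations are given as a rotation vector (axis times angle).
In Python, from workcell import ctrl, viewer, recognise gives the robot as it stands.
- The arm moves only by the shell command python3 -m handwheel 'ROWS'. ROWS is JSON, a list of rows, each an object of numbers: "gripper": the closure, from 0 (fully open) to 1 (shut); "tx", "ty", "tz": the shift along the tool's x, y, z in m; "rx", "ry", "rz": the turn, a rotation vector about the tool's x, y, z in degrees. In form: [{"gripper": .., "tx": .., "ty": .., "tz": .., "rx": .., "ry": .., "rz": ..}, ...]. A call has 1 to 8 rows; each row shifts and turns the commanded pose from where the row before left it, along the tool's axes as they then stand; what a row does not reach is not made up. A row lasts 1/8 s, in which the tool goes at most 62.5 mm and 10.7 degrees, less where a joint would pass 70% of its speed; a pose out of reach is approached as far as the arm can. A call with a gripper value outside its range is refused whole. The fingers move at their own pace and stop on an object; the grip force is fixed at half the most. Time passes only in rows, so rows that do not move let the fingers close. It gives the time, the measured TCP pose, the force and the opening at its end, in the units of the state.
- ctrl.get_obs(): the state, without advancing time (a new reading comes with each control period).
- viewer.get_image(name): name is "scene" or "top" or "wrist"; returns a dict with "image" (384x512x3 uint8, red, green, blue), "range_z" (384x512 float32, mm along the optical axis (not along the pixel's ray), 0 where there is no reading), "vfov" (degrees; the focal length in pixels is half the picture's height over the tangent of half this angle, whatever the lens; pixels are square), "cx", "cy" (the principal point, pixels), "extrinsics" (4x4, takes a point from world to camera coordinates); the wrist camera has in their place "T_tool_cam" (4x4, takes a point from camera to tool coordinates, whose origin is the TCP and whose axes are the flange's). Camera axes: x right, y up, looking along -z (the intrinsics and any distortion apply to the point x, -y, -z); pixel columns grow to the right and rows downward; lengths in mm; the calibration is good to about 2 mm. A picture is of the moment at which its call begins: read the wrist's pose just before it.
- ctrl.close_job(): hands the job in, once; it reports no verdict.
Trained networks look in a picture, given as the dict that the camera call returned (one of the last four; its "shot" number tells which), for a name from the list of things; names that differ only in an ending like _2 or _b are one class to them, and where a whole thing is asked for, a point or a joint stands for the part that bears it (a point fixed in the world has none). Each returns a list of dicts, best first, with "p" (0 to 1); they miss things now and then, are a little off and sometimes report something else, mostly with a low value. They report only what shows in the picture. A call takes as long as a camera call.
- recognise(picture, name): "xy" ([column, row] as shares, 0 to 1, of the picture: columns of its width, rows of its height, amid what is visible of it).
The state is a dict: "t": time; "qpos": joint angles; "qvel": joint speeds; "joint_torque": joint torques, N m; "ee_pos": TCP position; "orientation": TCP orientation; "ft_force": force on the tool from outside, world axes, zero at the start; "moment": the same for the moment, N m; "width": finger opening in mm.
Only numpy, scipy, OpenCV 4.12 (cv2) and the standard library are available. Lean on these libraries where they do the work, as an engineer would, in place of code of your own. Each camera call takes 0.05 s, during which the arm holds its last target.

## Working session

There is one attempt and no reset: what is moved stays moved. The work goes in short steps, Python scripts to look and compute and a shell command to move; the robot and the scene stay as the last step left them, time stands still between calls to the robot, and variables do not carry over. Pictures are saved under pics/ and viewed, and the job is handed in when it is done.

```bash
ls; mkdir -p pics
cat > h.py <<'E'
import numpy as np, cv2
from workcell import ctrl, viewer, recognise
from scipy.spatial.transform import Rotation as R
def cam(name):
    o=ctrl.get_obs(); d=viewer.get_image(name)
    if name=='wrist':
        T=np.eye(4);T[:3,:3]=R.from_rotvec(o['orientation']).as_matrix();T[:3,3]=o['ee_pos']
        d['W']=T@np.array(d['T_tool_cam'])
    else: d['W']=np.linalg.inv(np.array(d['extrinsics']))
    return d
def f(d): return 192/np.tan(np.radians(d['vfov'])/2)
def px2w(d,u,v,z=None):
    F=f(d); r=np.array([(u-d['cx'])/F,-(v-d['cy'])/F,-1.]); W=d['W']
    if z is None:
        rz=d['range_z'][int(round(v)),int(round(u))]; return W[:3,:3]@(r*rz)+W[:3,3]
    w=W[:3,:3]@r; return W[:3,3]+w*(z-W[2,3])/w[2]
def w2px(d,p):
    c=np.linalg.inv(d['W'])@np.append(p,1); F=f(d)
    return np.array([d['cx']+F*c[0]/-c[2], d['cy']+F*c[1]/c[2]])
def save(d,n): cv2.imwrite('pics/'+n,cv2.resize(d['image'][:,:,::-1],(800,600)))
E
python3 - <<'E'
from h import *
for n in ['scene','top','wrist']:
    d=cam(n); save(d,n+'0.png'); print(n,d['vfov'],d['cx'],d['cy'],[k for k in d], d['W'][:3].round(2).tolist())
    for nm in ['slicer','dial_grip','leg_index','mark','leg_pinch','lever_tip','lever_hinge','sleeve_mid','kettle_lid','sugar_dispenser','bamboo_spoon','coaster']:
        for r in recognise(d,nm)[:1]:
            u,v=r['xy'][0]*512,r['xy'][1]*384
            print(nm,round(r['p'],2),round(u*800/512),round(v*600/384),px2w(d,min(u,511),min(v,383)).round())
print(ctrl.get_obs())
E
```

```text
pics
scene 51.61856125443561 257.9683613528168 193.45701148625187 ['image', 'range_z', 'vfov', 'cx', 'cy', 'extrinsics', 'shot', 'W'] [[0.12, -0.81, 0.57, 1007.22], [0.99, 0.11, -0.06, -31.54], [-0.01, 0.57, 0.82, 756.38]]
slicer 0.88 380 350 [588. -16.  48.]
dial_grip 0.66 304 371 [ 623. -114.   78.]
leg_index 0.56 516 293 [521. 182.  49.]
mark 0.83 385 344 [579.  -9.  47.]
leg_pinch 0.6 511 290 [520. 175.  56.]
lever_tip 0.55 523 310 [550. 186.  48.]
lever_hinge 0.64 526 306 [539. 194.  40.]
sleeve_mid 0.74 520 293 [519. 189.  45.]
kettle_lid 0.64 431 250 [400.  81.  15.]
sugar_dispenser 0.55 441 439 [752.  36. 124.]
coaster 0.76 601 385 [656. 274.   5.]
top 51.99783378700929 254.05534561077283 194.80003154432114 ['image', 'range_z', 'vfov', 'cx', 'cy', 'extrinsics', 'shot', 'W'] [[-0.02, 1.0, -0.02, 491.22], [-1.0, -0.02, -0.01, 21.79], [-0.01, 0.02, 1.0, 980.51]]
slicer 0.97 419 265 [572.  -7.  50.]
dial_grip 0.56 489 236 [ 611. -109.   80.]
leg_index 0.79 294 303 [519. 182.  58.]
mark 0.67 421 268 [569.  -9.  51.]
leg_pinch 0.77 293 311 [506. 183.  60.]
lever_tip 0.72 386 163 [7
[... 507 characters left out ...]
305.  39.]
mark 0.61 247 569 [459. 306.  39.]
{'t': 1.95, 'qpos': array([ 1.10398232e+00,  4.23090330e-01,  1.62988850e+00,  2.82722948e-05,
        1.08861252e+00, -1.90015679e-02]), 'qvel': array([ 0.00130795,  0.00035431,  0.00185708, -0.00016759,  0.00026652,
       -0.00112383]), 'joint_torque': array([ 2.59538510e-04, -5.44554949e+01, -2.74049467e+01,  6.44092541e-02,
        1.68117124e-02, -1.37457917e-05]), 'ee_pos': array([270.59090705, 563.37376332, 404.68562991]), 'orientation': array([-6.97574038e-01, -3.06314284e+00, -1.14531679e-05]), 'ft_force': array([ 0.65365432, -0.24869043, -1.1527487 ]), 'moment': array([ 0.00155142, -0.04585779,  0.02075662]), 'width': 87.7820094849643}
```

View pics/top0.png

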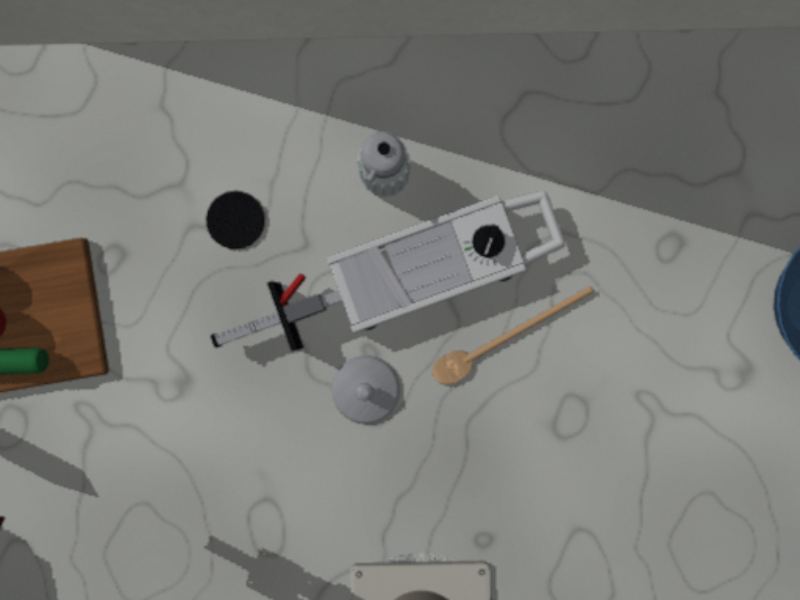

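View pics/scene0.png

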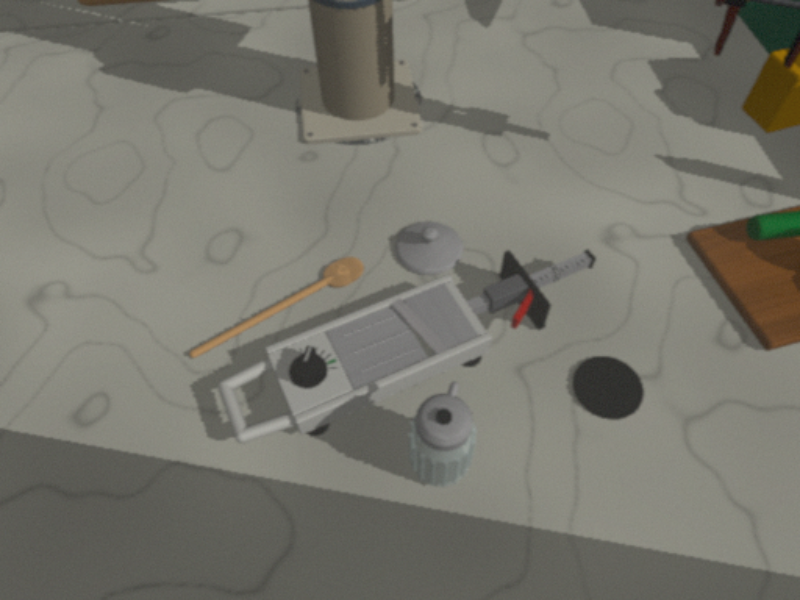

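Run:
```python
from h import *
d=cam('top'); im=d['image']
# crop in 512 coords
c=im[115:230,130:360]; c=cv2.resize(c,(800,400),interpolation=cv2.INTER_CUBIC); cv2.imwrite('pics/crop1.png',c[:,:,::-1])
s=512/800
a=px2w(d,489*s,242*s,57); b=px2w(d,215*s,340*s,45)
print(a,b,np.linalg.norm((b-a)[:2]))
v=(b-a)[:2]; v/=np.linalg.norm(v); print('yaw of slicer y axis',np.degrees(np.arctan2(v[1],v[0])))
```

```text
[ 604.75447425 -112.14468682   57.        ] [465.52778196 306.33473407  45.        ] 441.03185548297387
yaw of slicer y axis 108.4021100872827
```

View pics/crop1.png

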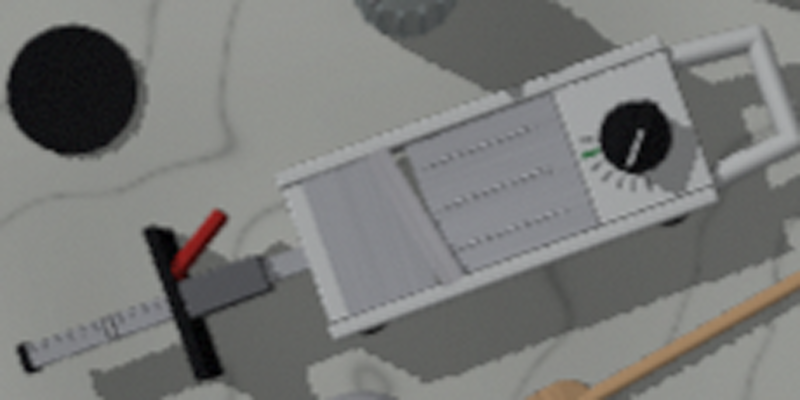

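```bash
python3 -m handwheel '[{"tx":-0.0424,"ty":-0.0331},{"tx":-0.0424,"ty":-0.0331},{"tx":-0.0424,"ty":-0.0331},{"tx":-0.0424,"ty":-0.0331},{"tx":-0.0424,"ty":-0.0331},{"tx":-0.0424,"ty":-0.0331},{"tx":-0.0424,"ty":-0.0331},{"tx":-0.0424,"ty":-0.0331}]'; python3 -m handwheel '[{"tx":-0.0424,"ty":-0.0331},{"tx":-0.0424,"ty":-0.0331},{"tx":-0.0424,"ty":-0.0331},{"tx":-0.0424,"ty":-0.0331},{"tx":-0.0424,"ty":-0.0331},{"tx":-0.0424,"ty":-0.0331,"tz":0.03},{"tz":0.03},{}]'
python3 - <<'E'
from h import *
d=cam('wrist'); save(d,'w1.png')
for nm in ['dial_grip','mark','slicer']:
    for r in recognise(d,nm)[:2]:
        u,v=r['xy'][0]*512,r['xy'][1]*384; print(nm,r['p'],u/.64,v/.64,px2w(d,u,v),px2w(d,u,v,81))
E
```

```text
mark 0.64 248.88 567.36 [458.21891189 308.01678396  38.11497888] [426.57123686 343.65037861  81.        ]
slicer 0.55 245.92 571.26 [457.28365547 307.28290291  42.9847737 ] [428.93348415 339.40280372  81.        ]$[0]: bad value
$[0]: bad value
```

View pics/w1.png

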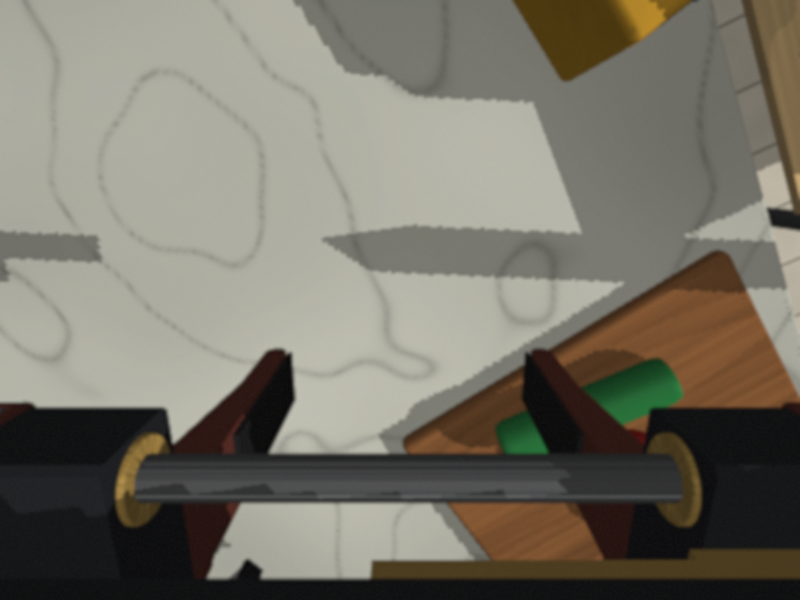

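```bash
python3 -m handwheel '[{"gripper":0,"tx":-0.0424,"ty":-0.0331,"tz":0,"rx":0,"ry":0,"rz":0},{"gripper":0,"tx":-0.0424,"ty":-0.0331,"tz":0,"rx":0,"ry":0,"rz":0},{"gripper":0,"tx":-0.0424,"ty":-0.0331,"tz":0,"rx":0,"ry":0,"rz":0},{"gripper":0,"tx":-0.0424,"ty":-0.0331,"tz":0,"rx":0,"ry":0,"rz":0},{"gripper":0,"tx":-0.0424,"ty":-0.0331,"tz":0,"rx":0,"ry":0,"rz":0},{"gripper":0,"tx":-0.0424,"ty":-0.0331,"tz":0,"rx":0,"ry":0,"rz":0},{"gripper":0,"tx":-0.0424,"ty":-0.0331,"tz":0,"rx":0,"ry":0,"rz":0},{"gripper":0,"tx":-0.0424,"ty":-0.0331,"tz":0,"rx":0,"ry":0,"rz":0}]'; python3 -m handwheel '[{"gripper":0,"tx":-0.0424,"ty":-0.0331,"tz":0,"rx":0,"ry":0,"rz":0},{"gripper":0,"tx":-0.0424,"ty":-0.0331,"tz":0,"rx":0,"ry":0,"rz":0},{"gripper":0,"tx":-0.0424,"ty":-0.0331,"tz":0,"rx":0,"ry":0,"rz":0},{"gripper":0,"tx":-0.0424,"ty":-0.0331,"tz":0,"rx":0,"ry":0,"rz":0},{"gripper":0,"tx":-0.0424,"ty":-0.0331,"tz":0,"rx":0,"ry":0,"rz":0},{"gripper":0,"tx":-0.0424,"ty":-0.0331,"tz":0.03,"rx":0,"ry":0,"rz":0},{"gripper":0,"tx":0,"ty":0,"tz":0.03,"rx":0,"ry":0,"rz":0},{"gripper":0,"tx":0,"ty":0,"tz":0,"rx":0,"ry":0,"rz":0}]'
python3 - <<'E'
from h import *
d=cam('wrist'); save(d,'w2.png')
for nm in ['dial_grip','mark','slicer']:
    for r in recognise(d,nm)[:2]:
        u,v=r['xy'][0]*512,r['xy'][1]*384; print(nm,r['p'],u/.64,v/.64,px2w(d,u,v),px2w(d,u,v,81))
E
```

```text
t: 3.2
ee_pos: [462.3, 176.2, 405.0]
orientation: [0.697, 3.063, 0.001]
ft_force: [1.1, -0.0, 0.2]
width: 87.7
t: 4.2
ee_pos: [604.1, -111.8, 342.3]
orientation: [-0.698, -3.058, 0.0]
ft_force: [0.1, -0.9, -0.2]
width: 88.0
dial_grip 0.95 412.64000000000004 307.32 [ 600.28818576 -107.74231009   80.59647477] [ 600.18140366 -107.69518653   81.        ]
mark 0.79 528.3199999999999 185.64000000000001 [572.05060008 -19.95248962  48.22337724] [567.78105788 -27.08193421  81.        ]
slicer 0.69 527.68 189.65999999999997 [573.77703445 -21.44353003  49.73279463] [569.48338419 -28.11119559  81.        ]
```

View pics/w2.png

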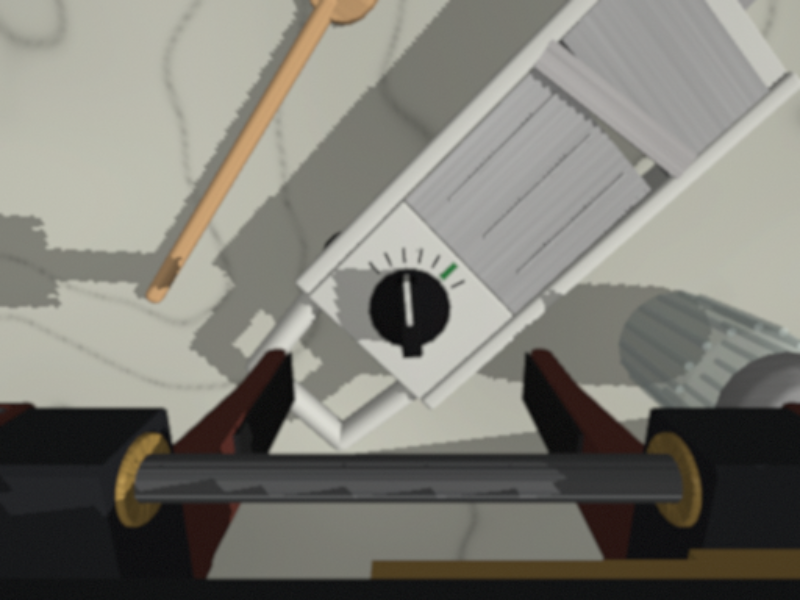

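Run:
```python
from h import *
d=cam('wrist')
c=cv2.resize(d['image'][160:245,215:305],(800,756),interpolation=cv2.INTER_CUBIC)[:600]; cv2.imwrite('pics/c2.png',c[:,:,::-1])
P=lambda u,v,z:px2w(d,u*.64,v*.64,z)
print('disc',P(409.5,307.5,57)); 
a=P(410.5,325,81);b=P(406,277,81);print('ptr',a,b,np.degrees(np.arctan2(*(b-a)[1::-1])))
g1=P(443,277,52);g2=P(456,265,52);print('green',g1,g2,np.degrees(np.arctan2(*(g2-g1)[1::-1])))
# deck edges: left long edge & right edge direction
for p,q in [((300,284),(575,8)),((430,405),(797,85))]:
    A=P(*p,52);B=P(*q,52);print(A,B,np.degrees(np.arctan2(*(B-A)[1::-1])))
r=d['range_z']; print(px2w(d,408*.64,300*.64),px2w(d,380*.64,310*.64),px2w(d,475*.64,320*.64))
```

```text
disc [ 610.18672277 -112.15193003   57.        ]
ptr [ 613.16470078 -113.07568166   81.        ] [ 587.29746257 -103.40295403   81.        ] 159.4973501915794
green [602.92547677 -86.06812041  52.        ] [599.57770803 -75.92942169  52.        ] 108.27307244705783
[ 569.08372728 -166.52158782   52.        ] [501.95220596  35.54651999  52.        ] 108.37763536262275
[ 677.874568   -129.58929012   52.        ] [589.05175185 131.80484563  52.        ] 108.7679748121033
[ 599.82736248 -108.21680683   79.55470627] [ 603.99793861 -129.15057852   56.32922606] [636.78754607 -79.45060524  51.47745749]
```

View pics/c2.png

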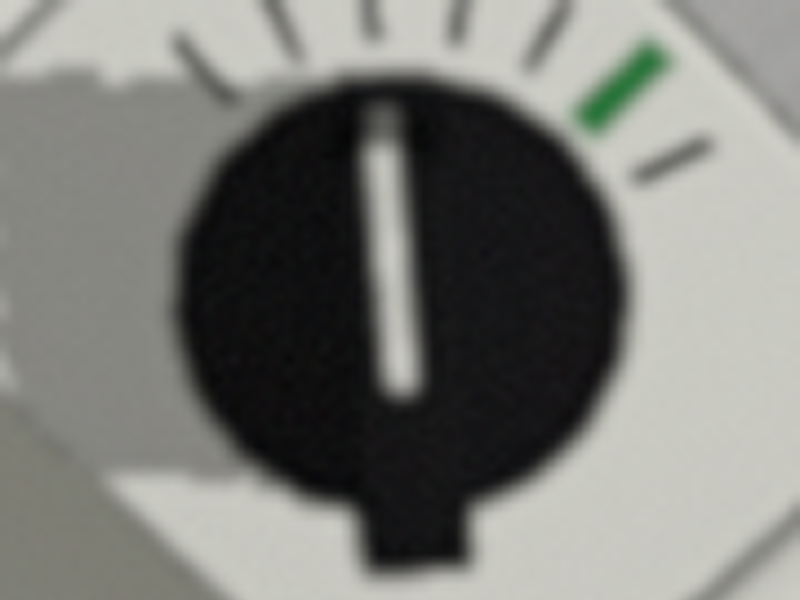

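```bash
python3 -m handwheel '[{"gripper":0,"tx":-0.0026,"ty":0.0016,"tz":0.03,"rx":0,"ry":0,"rz":-5},{"gripper":0,"tx":0,"ty":0,"tz":0.035,"rx":0,"ry":0,"rz":0},{"gripper":0,"tx":0,"ty":0,"tz":0.025,"rx":0,"ry":0,"rz":0},{"gripper":0,"tx":0,"ty":0,"tz":0.009,"rx":0,"ry":0,"rz":0},{"gripper":0,"tx":0,"ty":0,"tz":0,"rx":0,"ry":0,"rz":0}]'
python3 - <<'E'
from h import *
d=cam('wrist'); save(d,'w3.png'); print(ctrl.get_obs()['ft_force'])
E
```

```text
t: 5.08
ee_pos: [608.3, -110.8, 246.2]
orientation: [0.562, 3.09, -0.0]
ft_force: [0.5, 0.0, -0.2]
width: 88.0
[0.36515663 0.46175656 0.15918658]
```

View pics/w3.png

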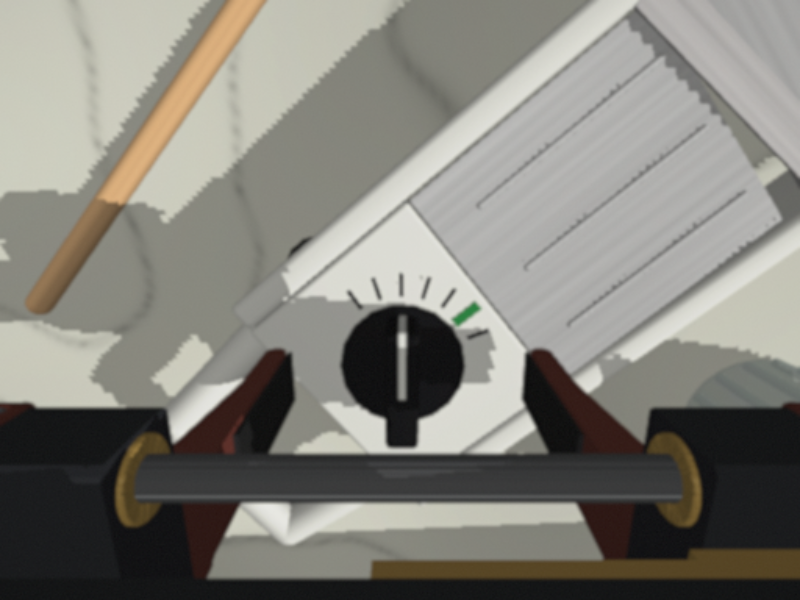

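Run:
```python
from h import *
d=cam('wrist'); o=ctrl.get_obs(); p=o['ee_pos']; print(p,o['orientation'])
for z in (57,81): print(w2px(d,[p[0],p[1],z])/.64)
P=lambda u,v,z:px2w(d,u*.64,v*.64,z)
print('disc',P(402.5,363,57),'bar far',P(402,446,81),'near',P(402,341,81),'ptr',P(402,400,81))
```

```text
[ 608.63812612 -110.9873036   247.04361271] [ 5.62477880e-01  3.08868251e+00 -9.49280829e-05]
[408.48104774 367.58357755]
[408.61440551 395.87162312]
disc [ 605.95659008 -112.51017232   57.        ] bar far [ 626.4078475  -120.23520186   81.        ] near [ 588.84160832 -105.88820729   81.        ] ptr [ 609.30858495 -113.70478965   81.        ]
```

```bash
python3 -m handwheel '[{"gripper":0,"tx":0.001,"ty":-0.0023,"tz":0.003,"rx":0,"ry":0,"rz":0},{"gripper":0.7,"tx":0,"ty":0,"tz":0,"rx":0,"ry":0,"rz":0},{"gripper":1,"tx":0,"ty":0,"tz":0,"rx":0,"ry":0,"rz":0},{"gripper":1,"tx":0,"ty":0,"tz":0,"rx":0,"ry":0,"rz":0},{"gripper":1,"tx":0,"ty":0,"tz":0,"rx":0,"ry":0,"rz":0},{"gripper":1,"tx":0,"ty":0,"tz":0,"rx":0,"ry":0,"rz":0}]'
```

```text
t: 5.92
ee_pos: [606.3, -112.8, 242.6]
orientation: [-0.563, -3.091, 0.0]
ft_force: [-0.4, 0.1, -0.3]
width: 41.3
```

```bash
python3 -m handwheel '[{"gripper":1,"tx":0,"ty":0,"tz":0,"rx":0,"ry":0,"rz":0},{"gripper":1,"tx":0,"ty":0,"tz":0,"rx":0,"ry":0,"rz":0},{"gripper":1,"tx":0,"ty":0,"tz":0,"rx":0,"ry":0,"rz":0},{"gripper":1,"tx":0,"ty":0,"tz":0,"rx":0,"ry":0,"rz":0},{"gripper":1,"tx":0,"ty":0,"tz":0,"rx":0,"ry":0,"rz":0}]'
```

```text
t: 6.55
ee_pos: [606.4, -112.6, 242.7]
orientation: [0.563, 3.091, 0.001]
ft_force: [1.5, 3.4, -0.1]
width: 11.9
```

```bash
python3 -m handwheel '[{"gripper":1,"tx":0,"ty":0,"tz":0,"rx":0,"ry":0,"rz":7},{"gripper":1,"tx":0,"ty":0,"tz":0,"rx":0,"ry":0,"rz":9},{"gripper":1,"tx":0,"ty":0,"tz":0,"rx":0,"ry":0,"rz":9},{"gripper":1,"tx":0,"ty":0,"tz":0,"rx":0,"ry":0,"rz":9},{"gripper":1,"tx":0,"ty":0,"tz":0,"rx":0,"ry":0,"rz":9},{"gripper":1,"tx":0,"ty":0,"tz":0,"rx":0,"ry":0,"rz":8},{"gripper":1,"tx":0,"ty":0,"tz":0,"rx":0,"ry":0,"rz":0},{"gripper":1,"tx":0,"ty":0,"tz":0,"rx":0,"ry":0,"rz":0}]'
python3 - <<'E'
from h import *
o=ctrl.get_obs();v=o['orientation'];print(o['width'],2*np.degrees(np.arctan2(v[1],v[0])))
d=cam('wrist'); save(d,'w4.png')
E
```

```text
t: 7.55
ee_pos: [606.7, -112.3, 242.7]
orientation: [1.839, 2.547, 0.002]
ft_force: [2.7, 5.6, -0.9]
width: 11.6
11.596528839465192 108.325593017881
```

View pics/w4.png

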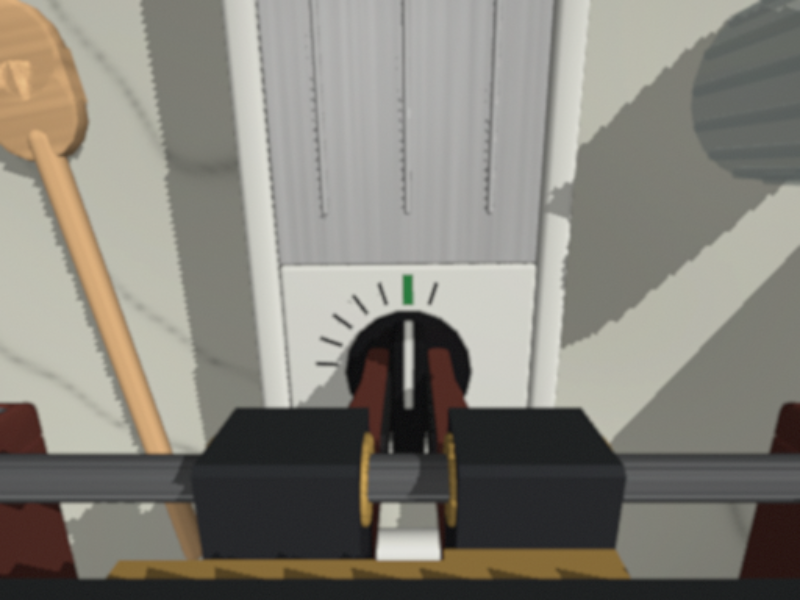

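```bash
python3 -m handwheel '[{"gripper":0,"tx":0,"ty":0,"tz":0,"rx":0,"ry":0,"rz":0},{"gripper":0,"tx":0,"ty":0,"tz":0,"rx":0,"ry":0,"rz":0},{"gripper":0,"tx":0,"ty":0,"tz":-0.03,"rx":0,"ry":0,"rz":0},{"gripper":0,"tx":0,"ty":0,"tz":-0.05,"rx":0,"ry":0,"rz":0},{"gripper":0,"tx":0.05,"ty":0,"tz":-0.02,"rx":0,"ry":0,"rz":0},{"gripper":0,"tx":0.05,"ty":0,"tz":0,"rx":0,"ry":0,"rz":0},{"gripper":0,"tx":0.05,"ty":0,"tz":0,"rx":0,"ry":0,"rz":0},{"gripper":0,"tx":0.05,"ty":0,"tz":0,"rx":0,"ry":0,"rz":0}]';python3 -m handwheel '[{"gripper":0,"tx":0.05,"ty":0,"tz":0,"rx":0,"ry":0,"rz":0},{"gripper":0,"tx":0,"ty":0,"tz":0,"rx":0,"ry":0,"rz":0},{"gripper":0,"tx":0,"ty":0,"tz":0,"rx":0,"ry":0,"rz":0}]'
python3 - <<'E'
from h import *
d=cam('wrist'); save(d,'w5.png'); t=cam('top'); save(t,'t5.png')
ey=np.array([-.3147,.9492,0]); ex=np.array([.9492,.3147,0]); o=np.array([549.9,58.3,0])
for dd,n in ((d,'wrist'),(t,'top')):
  for nm,z in [('leg_index',60),('mark',49),('leg_pinch',58),('lever_tip',54),('lever_hinge',54),('sleeve_mid',58),('dial_grip',81)]:
    for r in recognise(dd,nm)[:1]:
        u,v=r['xy'][0]*512,r['xy'][1]*384; p=px2w(dd,u,v,z)-o; print(n,nm,round(r['p'],2),round(u/.64),round(v/.64),round(p@ex,1),round(p@ey,1))
E
```

```text
t: 8.6
ee_pos: [542.7, 78.0, 343.0]
orientation: [1.839, 2.546, 0.0]
ft_force: [0.2, 0.8, -0.1]
width: 86.8
t: 8.98
ee_pos: [527.8, 124.2, 342.8]
orientation: [1.838, 2.547, -0.0]
ft_force: [-0.2, -0.2, 0.0]
width: 87.6
wrist leg_index 0.69 412 183 1.7 138.5
wrist mark 0.93 404 359 -2.8 29.3
wrist leg_pinch 0.84 413 184 2.2 137.5
wrist lever_tip 0.83 469 202 34.6 127.5
wrist lever_hinge 0.64 468 206 34.2 125.2
wrist sleeve_mid 0.61 415 188 3.3 135.7
top leg_pinch 0.41 385 383 -149.0 39.4
top lever_tip 0.35 488 238 5.1 -179.8
top sleeve_mid 0.48 292 344 -47.4 150.3
top dial_grip 0.55 492 240 -1.7 -180.5
```

View pics/w5.png

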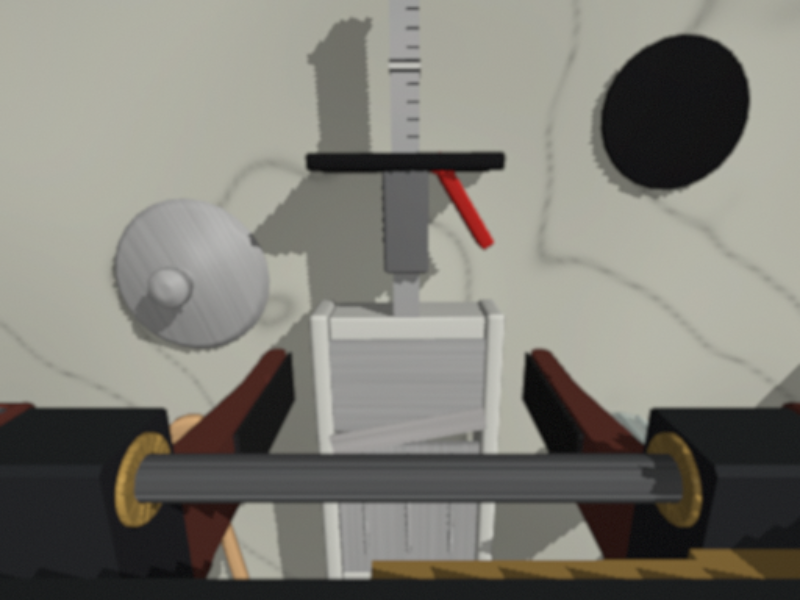

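View pics/t5.png

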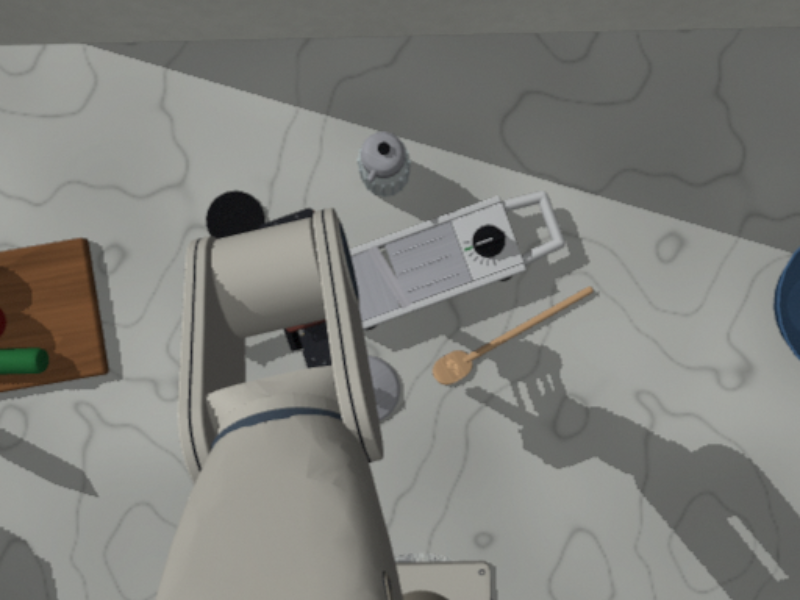

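```bash
cat >> h.py <<'E'
ey=np.array([-.3147,.9492,0]); ex=np.array([.9492,.3147,0]); og=np.array([549.9,58.3,0])
def S(d,u,v,z):
    p=px2w(d,u*.64,v*.64,z)-og; return np.round([p@ex,p@ey],1)
E
python3 - <<'E'
from h import *
d=cam('wrist')
c=cv2.resize(d['image'][30:190,180:340],(600,600),interpolation=cv2.INTER_CUBIC); cv2.imwrite('pics/c5.png',c[:,:,::-1])
for n,u,v,z in [('outer top',405,153,60),('mark',404,66,49),('sleeve in L',386,272,58),('sleeve in R',429,272,58),('body end',405,304,52),('body in L',312,307,52),('body R',500,307,52),('foot L',307,160,60),('foot R',504,160,60),('levertip',487,247,54)]: print(n,S(d,u,v,z))
p=ctrl.get_obs()['ee_pos']-og; print(p@ex,p@ey)
for z in (41,58): print(w2px(d,np.append(ctrl.get_obs()['ee_pos'][:2],z))/.64)
E
```

```text
outer top [ -2.  154.5]
mark [ -2.5 199.4]
sleeve in L [-13.3  88.3]
sleeve in R [11.8 88.3]
body end [-2.3 67.1]
body in L [-59.1  65.3]
body R [55.7 65.2]
foot L [-55.3 150.9]
foot R [ 51.8 150.8]
levertip [ 45.7 102.3]
-0.31910228643183186 69.8601354514458
[408.25002905 295.0440124 ]
[408.27553556 302.37637522]
```

View pics/c5.png

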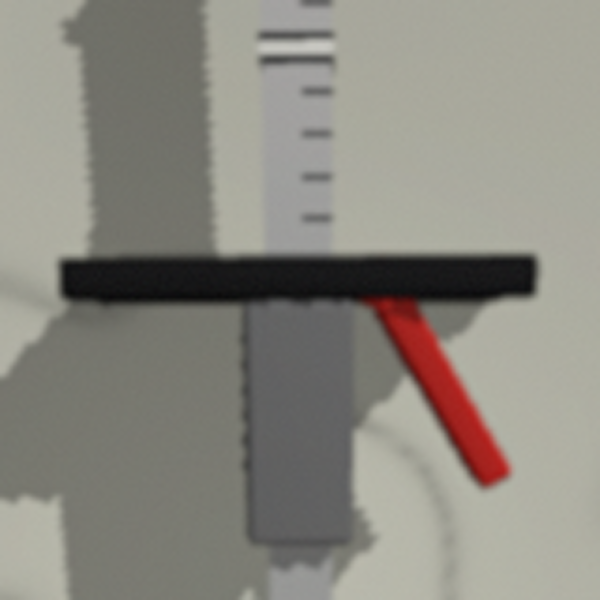

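Run:
```python
from h import *
t=cam('top')
def C(n,u,v,z):
    U=130+u*.2875; V=115+v*.2875; p=px2w(t,U,V,z)-og; print(n,np.round([p@ex,p@ey],1))
C('dial disc',636,135,57)
C('housing edge',577,159,52)
C('housing far mid',689,119,52)
C('body end',306,254,52)
C('mark',110,327,49)
C('cap far',20,357,49); C('cap near',38,352,49)
C('foot outer top',172,309,60)
C('foot ends a',155,230,60);C('foot ends b',207,375,60)
C('sleeve inner',268,271,58)
```

```text
dial disc [   0.9 -179.7]
housing edge [  -0.7 -137.3]
housing far mid [  -0.5 -218.1]
body end [-0.1 57.7]
mark [ -2.1 200.4]
cap far [ -0.9 265. ]
cap near [ -1.8 252.3]
foot outer top [ -5.4 154.4]
foot ends a [ 48.7 147.7]
foot ends b [-55.2 146.9]
sleeve inner [-2.8 85.2]
```

```bash
python3 -m handwheel '[{"gripper":0.43,"tx":0.05,"ty":-0.001,"tz":0,"rx":0,"ry":0,"rz":0},{"gripper":0.43,"tx":0.05,"ty":0,"tz":0,"rx":0,"ry":0,"rz":0},{"gripper":0.43,"tx":0.007,"ty":0,"tz":0.03,"rx":0,"ry":0,"rz":0},{"gripper":0.43,"tx":0,"ty":0,"tz":0.05,"rx":0,"ry":0,"rz":0},{"gripper":0.43,"tx":0,"ty":0,"tz":0.04,"rx":0,"ry":0,"rz":0},{"gripper":0.43,"tx":0,"ty":0,"tz":0,"rx":0,"ry":0,"rz":0},{"gripper":0.43,"tx":0,"ty":0,"tz":0,"rx":0,"ry":0,"rz":0}]'
python3 - <<'E'
from h import *
d=cam('wrist'); save(d,'w6.png');t=cam('scene'); save(t,'s6.png'); p=ctrl.get_obs()['ee_pos']-og; print(p@ex,p@ey,p[2],ctrl.get_obs()['ft_force'])
E
```

```text
t: 10.75
ee_pos: [493.6, 225.9, 223.7]
orientation: [1.839, 2.547, 0.002]
ft_force: [-0.0, 0.6, -0.9]
width: 50.1
-0.46893152823780676 176.81205250182387 224.47950103433925 [ 0.61470846 -0.12188906 -0.06392617]
```

View pics/w6.png

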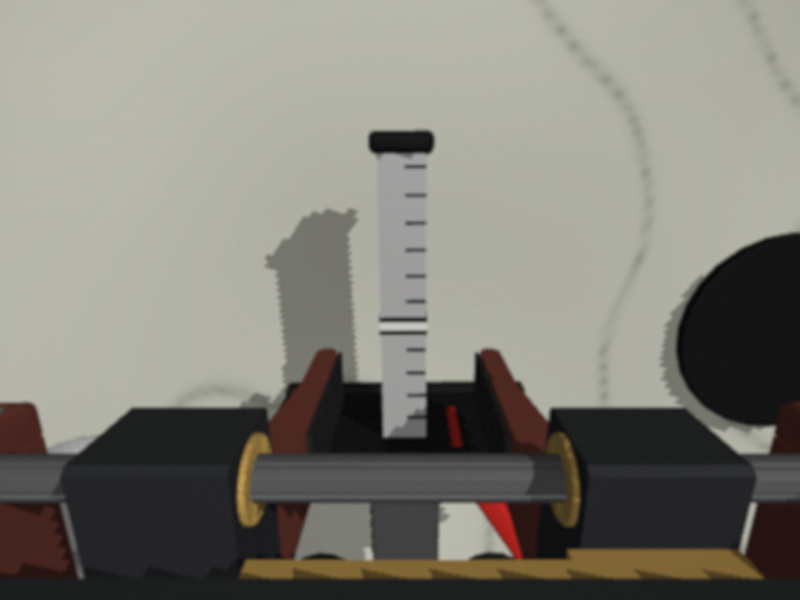

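View pics/s6.png

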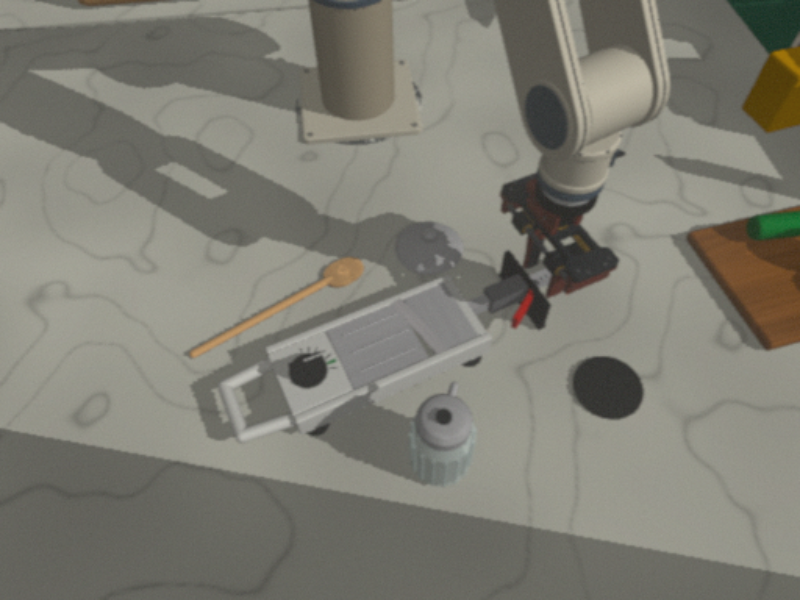

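```bash
python3 -m handwheel '[{"gripper":0.43,"tx":-0.008,"ty":0,"tz":0,"rx":0,"ry":0,"rz":0},{"gripper":0.43,"tx":-0.006,"ty":0,"tz":0,"rx":0,"ry":0,"rz":0},{"gripper":0.43,"tx":-0.004,"ty":0,"tz":0,"rx":0,"ry":0,"rz":0},{"gripper":0.43,"tx":0,"ty":0,"tz":0,"rx":0,"ry":0,"rz":0}]';python3 -m handwheel '[{"gripper":0.43,"tx":-0.004,"ty":0,"tz":0,"rx":0,"ry":0,"rz":0},{"gripper":0.43,"tx":0,"ty":0,"tz":0,"rx":0,"ry":0,"rz":0}]';python3 -m handwheel '[{"gripper":0.43,"tx":-0.002,"ty":0,"tz":0,"rx":0,"ry":0,"rz":0},{"gripper":0.43,"tx":0,"ty":0,"tz":0,"rx":0,"ry":0,"rz":0}]';python3 -m handwheel '[{"gripper":0.43,"tx":-0.002,"ty":0,"tz":0,"rx":0,"ry":0,"rz":0},{"gripper":0.43,"tx":0,"ty":0,"tz":0,"rx":0,"ry":0,"rz":0}]'
```

```text
t: 11.35
ee_pos: [498.8, 208.2, 222.8]
orientation: [1.84, 2.547, -0.0]
ft_force: [-0.3, 0.0, 0.2]
width: 50.0
t: 11.6
ee_pos: [499.9, 204.6, 222.5]
orientation: [-1.839, -2.547, 0.001]
ft_force: [0.4, 0.0, 0.2]
width: 49.9
t: 11.85
ee_pos: [500.4, 202.8, 222.5]
orientation: [-1.839, -2.547, 0.001]
ft_force: [0.2, 0.4, -0.6]
width: 49.9
t: 12.1
ee_pos: [501.1, 200.9, 222.6]
orientation: [-1.839, -2.547, 0.001]
ft_force: [-0.6, -0.0, -1.1]
width: 50.0
```

Run:
```python
from h import *
d=cam('wrist'); save(d,'w7.png');t=cam('scene'); cv2.imwrite('pics/s7.png',cv2.resize(t['image'][150:220,290:390],(800,560),interpolation=cv2.INTER_CUBIC)[:,:,::-1])
p=ctrl.get_obs()['ee_pos']-og; print(p@ex,p@ey,p[2],ctrl.get_obs()['ft_force'])
```

```text
-1.3954756150714216 150.7390345761951 222.61561522954386 [-0.76404313 -0.45607244 -0.09813083]
```

View pics/w7.png

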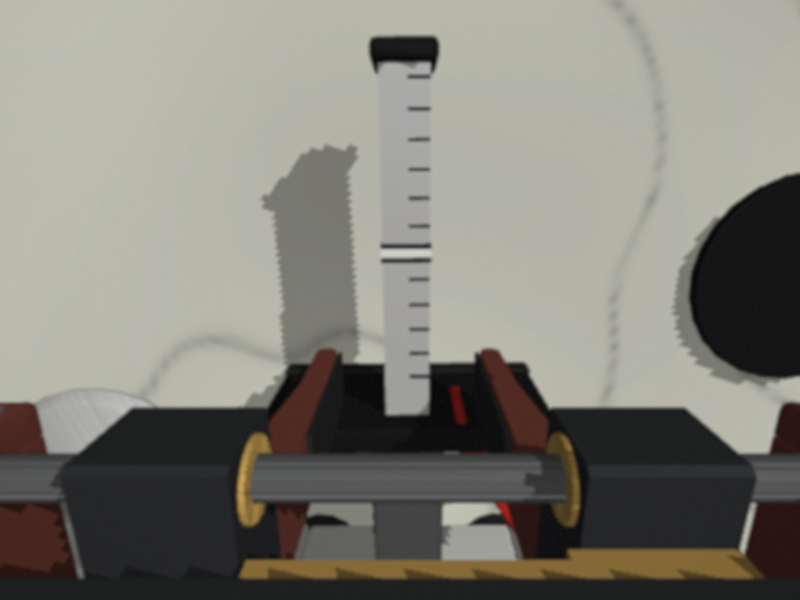

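View pics/s7.png

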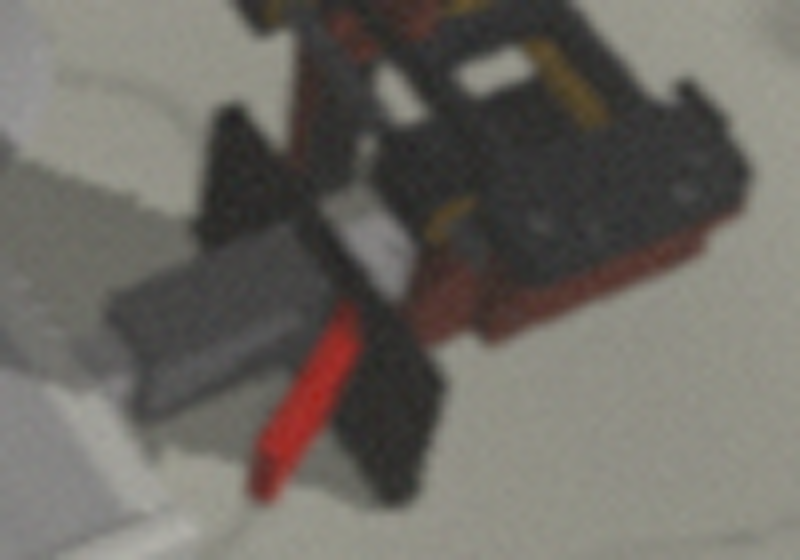

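```bash
for i in 1; do python3 -m handwheel '[{"gripper":0.43,"tx":-0.003,"ty":0,"tz":0,"rx":0,"ry":0,"rz":0},{"gripper":0.43,"tx":0,"ty":0,"tz":0,"rx":0,"ry":0,"rz":0}]'; python3 -m handwheel '[{"gripper":0.43,"tx":-0.002,"ty":0,"tz":0,"rx":0,"ry":0,"rz":0},{"gripper":0.43,"tx":0,"ty":0,"tz":0,"rx":0,"ry":0,"rz":0}]'; done
```

```text
t: 12.45
ee_pos: [502.2, 198.0, 222.7]
orientation: [1.839, 2.547, -0.0]
ft_force: [-0.4, -0.2, -0.4]
width: 50.1
t: 12.7
ee_pos: [502.7, 196.5, 222.7]
orientation: [-1.839, -2.547, -0.001]
ft_force: [-1.2, 4.0, -0.5]
width: 50.0
```

```bash
python3 -m handwheel '[{"gripper":0.43,"tx":-0.001,"ty":0,"tz":0,"rx":0,"ry":0,"rz":0},{"gripper":0.43,"tx":0,"ty":0,"tz":0,"rx":0,"ry":0,"rz":0}]'; python3 -m handwheel '[{"gripper":0.43,"tx":-0.001,"ty":0,"tz":0,"rx":0,"ry":0,"rz":0},{"gripper":0.43,"tx":0,"ty":0,"tz":0,"rx":0,"ry":0,"rz":0}]'
```

```text
t: 12.95
ee_pos: [502.8, 196.2, 222.7]
orientation: [-1.838, -2.546, -0.001]
ft_force: [-3.2, 10.2, 0.4]
width: 50.2
t: 13.2
ee_pos: [502.8, 195.9, 222.7]
orientation: [-1.838, -2.546, -0.002]
ft_force: [-5.6, 15.6, -0.8]
width: 50.0
```

```bash
python3 -m handwheel '[{"gripper":0.43,"tx":0.01,"ty":0,"tz":0,"rx":0,"ry":0,"rz":0},{"gripper":0,"tx":0,"ty":0,"tz":-0.05,"rx":0,"ry":0,"rz":0},{"gripper":0,"tx":-0.025,"ty":0,"tz":-0.05,"rx":0,"ry":0,"rz":0},{"gripper":0,"tx":-0.05,"ty":0.006,"tz":-0.02,"rx":0,"ry":0,"rz":0},{"gripper":0,"tx":-0.009,"ty":0,"tz":0,"rx":0,"ry":0,"rz":0},{"gripper":0,"tx":0,"ty":0,"tz":0,"rx":0,"ry":0,"rz":0},{"gripper":0,"tx":0,"ty":0,"tz":0,"rx":0,"ry":0,"rz":0}]'
python3 - <<'E'
from h import *
d=cam('wrist'); save(d,'w8.png')
c=cv2.resize(d['image'][30:190,180:340],(600,600),interpolation=cv2.INTER_CUBIC); cv2.imwrite('pics/c8.png',c[:,:,::-1])
p=ctrl.get_obs()['ee_pos']-og; print(p@ex,p@ey,p[2])
E
```

```text
t: 14.08
ee_pos: [531.7, 126.6, 341.6]
orientation: [-1.838, -2.546, 0.002]
ft_force: [-0.2, 0.4, 0.2]
width: 87.9
4.294641940130603 70.7267327024008 341.64912370038616
```

View pics/c8.png

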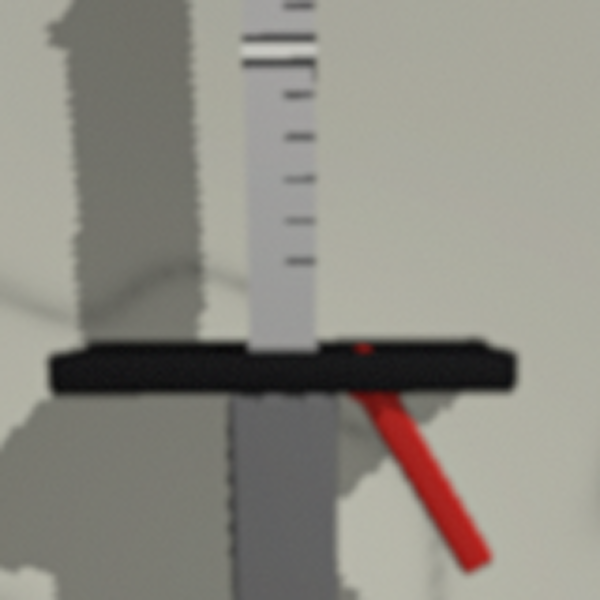

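Run:
```python
from h import *
d=cam('wrist')
def C(n,u,v,z): print(n,S(d,(180+u/3.75)/.64,(30+v/3.75)/.64,z))
C('mark',280,51,49);C('rail seam',282,352,49);C('corner',500,354,60);C('inner top',282,393,60)
for i,v in enumerate((95,136,179,220,262)): C('tick',300,v,49)
```

```text
mark [ -1.8 199.1]
rail seam [ -1.8 133.6]
corner [ 48.6 133.6]
inner top [ -1.6 124.8]
tick [  2.6 190.1]
tick [  2.6 181.5]
tick [  2.6 172.4]
tick [  2.6 163.5]
tick [  2.6 154.2]
```

```bash
python3 -m handwheel '[{"gripper":0,"tx":0.036,"ty":0.002,"tz":0.02,"rx":0,"ry":0,"rz":0},{"gripper":0,"tx":0,"ty":0,"tz":0.05,"rx":0,"ry":0,"rz":0},{"gripper":0,"tx":0,"ty":0,"tz":0.04,"rx":0,"ry":0,"rz":0},{"gripper":0,"tx":0,"ty":0,"tz":0,"rx":0,"ry":0,"rz":0},{"gripper":0,"tx":0,"ty":0,"tz":0,"rx":0,"ry":0,"rz":0}]'
python3 - <<'E'
from h import *
d=cam('wrist'); save(d,'w9.png')
p=ctrl.get_obs()['ee_pos']-og; print(p@ex,p@ey,p[2])
E
```

```text
t: 14.8
ee_pos: [523.3, 161.3, 233.4]
orientation: [1.838, 2.547, 0.001]
ft_force: [-0.8, 0.3, 0.2]
width: 87.6
7.4069402250068315 106.03552088480708 234.051353889605
```

View pics/w9.png

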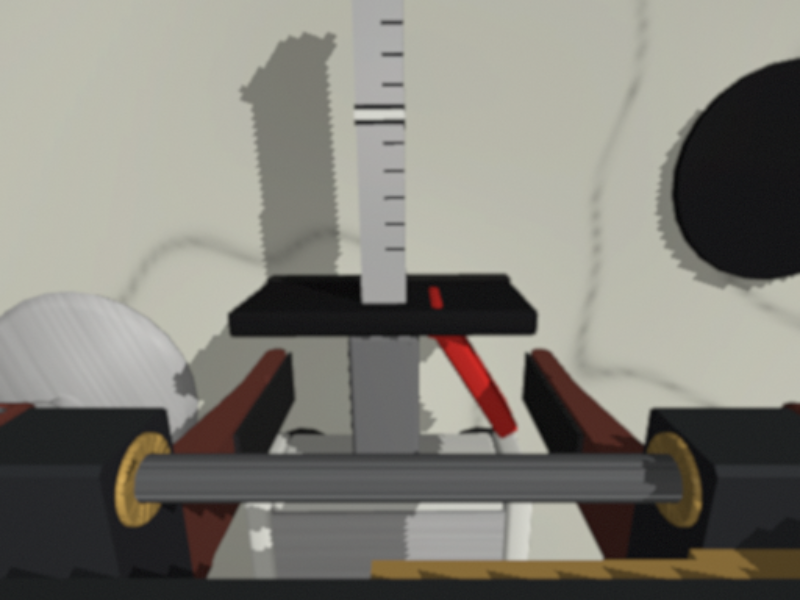

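```bash
python3 -m handwheel '[{"gripper":0,"tx":0,"ty":0,"tz":0.02,"rx":0,"ry":0,"rz":0},{"gripper":0,"tx":0,"ty":0,"tz":0.009,"rx":0,"ry":0,"rz":0},{"gripper":0,"tx":0,"ty":0,"tz":0,"rx":0,"ry":0,"rz":0},{"gripper":0,"tx":0.008,"ty":0,"tz":0,"rx":0,"ry":0,"rz":0},{"gripper":0,"tx":0.008,"ty":0,"tz":0,"rx":0,"ry":0,"rz":0},{"gripper":0,"tx":0,"ty":0,"tz":0,"rx":0,"ry":0,"rz":0},{"gripper":0,"tx":0,"ty":0,"tz":0,"rx":0,"ry":0,"rz":0}]'
python3 - <<'E'
from h import *
d=cam('wrist'); save(d,'w10.png')
p=ctrl.get_obs()['ee_pos']-og; print(p@ex,p@ey,p[2])
E
```

```text
t: 15.72
ee_pos: [517.8, 176.3, 203.8]
orientation: [-1.839, -2.547, -0.0]
ft_force: [-0.1, -0.1, -0.5]
width: 87.5
6.648309730189239 121.95727302218332 203.71447488036512
```

View pics/w10.png

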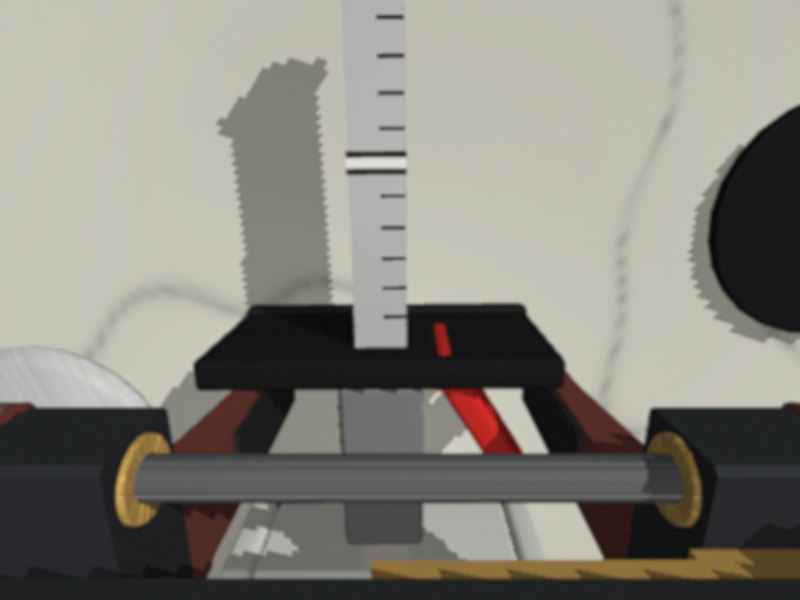

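```bash
cat > gap.py <<'E'
from h import *
import sys
d=cam('wrist'); n=sys.argv[1]; save(d,n+'.png')
c=cv2.resize(d['image'][90:250,170:330],(600,600),interpolation=cv2.INTER_CUBIC); cv2.imwrite('pics/'+n+'c.png',c[:,:,::-1])
o=ctrl.get_obs();p=o['ee_pos']-og; print(p@ex,p@ey,p[2],o['ft_force'],o['width'])
# intensity profile along rail centreline
F=[]
for y in np.arange(130,215,0.5):
    q=og+ex*-2.+ey*y; q[2]=49; u=w2px(d,q); F.append(int(cv2.getRectSubPix(d['image'].mean(2).astype(np.float32),(1,1),tuple(map(float,u)))[0,0]))
print(dict(zip(np.arange(130,215,0.5).tolist()[::2],F[::2])))
E
python3 gap.py w11; python3 -c "
from h import *
d=cam('wrist');print(S(d,381,348,49),S(d,377,163,49),S(d,385,362,60))"
```

```text
6.635233365306306 121.8532797234887 203.65580199788255 [-0.0192313  -0.18321177 -0.29862864] 88.11548241384646
{130.0: 76, 131.0: 25, 132.0: 21, 133.0: 23, 134.0: 23, 135.0: 25, 136.0: 24, 137.0: 25, 138.0: 26, 139.0: 26, 140.0: 24, 141.0: 21, 142.0: 19, 143.0: 17, 144.0: 56, 145.0: 143, 146.0: 171, 147.0: 170, 148.0: 170, 149.0: 170, 150.0: 171, 151.0: 170, 152.0: 170, 153.0: 171, 154.0: 168, 155.0: 169, 156.0: 170, 157.0: 170, 158.0: 170, 159.0: 171, 160.0: 172, 161.0: 171, 162.0: 172, 163.0: 168, 164.0: 170, 165.0: 172, 166.0: 173, 167.0: 172, 168.0: 172, 169.0: 173, 170.0: 174, 171.0: 174, 172.0: 170, 173.0: 171, 174.0: 174, 175.0: 175, 176.0: 175, 177.0: 176, 178.0: 176, 179.0: 176, 180.0: 176, 181.0: 172, 182.0: 171, 183.0: 177, 184.0: 177, 185.0: 176, 186.0: 177, 187.0: 177, 188.0: 177, 189.0: 178, 190.0: 174, 191.0: 174, 192.0: 178, 193.0: 178, 194.0: 178, 195.0: 179, 196.0: 164, 197.0: 55, 198.0: 169, 199.0: 220, 200.0: 220, 201.0: 154, 202.0: 58, 203.0: 172, 204.0: 180, 205.0: 180, 206.0: 180, 207.0: 180, 208.0: 172, 209.0: 174, 210.0: 180, 211.0: 181, 212.0: 180, 213.0: 180, 214.0: 180}
[ -2.  143.9] [ -2.1 199. ] [ -0.2 143.9]
```

```bash
python3 -m handwheel '[{"gripper":0,"tx":0.006,"ty":0,"tz":0,"rx":0,"ry":0,"rz":0},{"gripper":0,"tx":0.008,"ty":0,"tz":0,"rx":0,"ry":0,"rz":0},{"gripper":0,"tx":0.009,"ty":0,"tz":0,"rx":0,"ry":0,"rz":0},{"gripper":0,"tx":0.009,"ty":0,"tz":0,"rx":0,"ry":0,"rz":0},{"gripper":0,"tx":0.008,"ty":0,"tz":0,"rx":0,"ry":0,"rz":0},{"gripper":0,"tx":0.006,"ty":0,"tz":0,"rx":0,"ry":0,"rz":0},{"gripper":0,"tx":0.002,"ty":0,"tz":0,"rx":0,"ry":0,"rz":0},{"gripper":0,"tx":0,"ty":0,"tz":0,"rx":0,"ry":0,"rz":0}]'; python3 gap.py w12
```

```text
t: 16.88
ee_pos: [503.0, 221.9, 203.8]
orientation: [1.839, 2.547, 0.002]
ft_force: [-0.1, -0.4, 0.2]
width: 87.6
7.018128119701788 169.93229929770473 203.81946002255296 [0.04795559 0.17680343 0.48157116] 87.80827445071239
{130.0: 73, 131.0: 73, 132.0: 72, 133.0: 74, 134.0: 72, 135.0: 65, 136.0: 66, 137.0: 91, 138.0: 102, 139.0: 89, 140.0: 90, 141.0: 93, 142.0: 94, 143.0: 93, 144.0: 96, 145.0: 99, 146.0: 99, 147.0: 96, 148.0: 94, 149.0: 84, 150.0: 89, 151.0: 90, 152.0: 77, 153.0: 69, 154.0: 66, 155.0: 91, 156.0: 108, 157.0: 109, 158.0: 110, 159.0: 109, 160.0: 109, 161.0: 110, 162.0: 110, 163.0: 110, 164.0: 110, 165.0: 109, 166.0: 110, 167.0: 109, 168.0: 111, 169.0: 109, 170.0: 110, 171.0: 109, 172.0: 110, 173.0: 110, 174.0: 110, 175.0: 111, 176.0: 113, 177.0: 105, 178.0: 50, 179.0: 22, 180.0: 24, 181.0: 23, 182.0: 22, 183.0: 23, 184.0: 23, 185.0: 25, 186.0: 27, 187.0: 26, 188.0: 20, 189.0: 22, 190.0: 15, 191.0: 30, 192.0: 129, 193.0: 172, 194.0: 171, 195.0: 172, 196.0: 141, 197.0: 60, 198.0: 152, 199.0: 212, 200.0: 210, 201.0: 127, 202.0: 55, 203.0: 149, 204.0: 172, 205.0: 171, 206.0: 171, 207.0: 170, 208.0: 162, 209.0: 163, 210.0: 171, 211.0: 171, 212.0: 172, 213.0: 172, 214.0: 171}
```

View pics/w12.png

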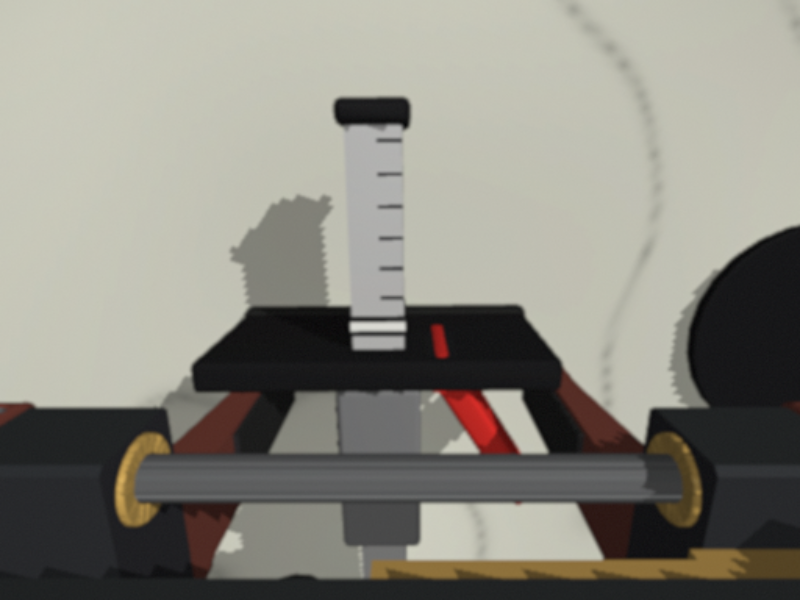

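```bash
python3 -m handwheel '[{"gripper":0,"tx":0.0025,"ty":-0.001,"tz":0,"rx":0,"ry":0,"rz":0},{"gripper":0,"tx":0.002,"ty":0,"tz":0,"rx":0,"ry":0,"rz":0},{"gripper":0,"tx":0,"ty":0,"tz":0,"rx":0,"ry":0,"rz":0},{"gripper":0,"tx":0,"ty":0,"tz":0,"rx":0,"ry":0,"rz":0},{"gripper":0,"tx":0,"ty":0,"tz":0,"rx":0,"ry":0,"rz":0}]'; python3 gap.py w13 | cut -c1-200
python3 - <<'E'
from h import *
d=cam('wrist')
for y in np.arange(190,204,.5):
    q=og+ex*-2.+ey*y; q[2]=49; u=w2px(d,q); print(y,int(cv2.getRectSubPix(d['image'].mean(2).astype(np.float32),(1,1),tuple(map(float,u)))[0,0]),end='; ')
E
```

```text
t: 17.55
ee_pos: [500.2, 225.5, 203.6]
orientation: [-1.839, -2.547, 0.001]
ft_force: [0.6, 0.3, 0.1]
width: 87.8
5.498608069341779 174.35251979754716 203.5806549707859 [-0.96732047 -0.38173835 -0.10054769] 87.85664897070828
{130.0: 73, 131.0: 73, 132.0: 73, 133.0: 72, 134.0: 73, 135.0: 72, 136.0: 73, 137.0: 72, 138.0: 73, 139.0: 68, 140.0: 62, 141.0: 80, 142.0: 101, 143.0: 91, 144.0: 88, 145.0: 93, 146.0: 94, 147.0: 93, 
190.0 26; 190.5 25; 191.0 26; 191.5 25; 192.0 23; 192.5 20; 193.0 19; 193.5 19; 194.0 19; 194.5 19; 195.0 30; 195.5 50; 196.0 62; 196.5 54; 197.0 60; 197.5 111; 198.0 171; 198.5 206; 199.0 214; 199.5 212; 200.0 205; 200.5 179; 201.0 129; 201.5 66; 202.0 46; 202.5 91; 203.0 139; 203.5 166;
```

View pics/w13c.png

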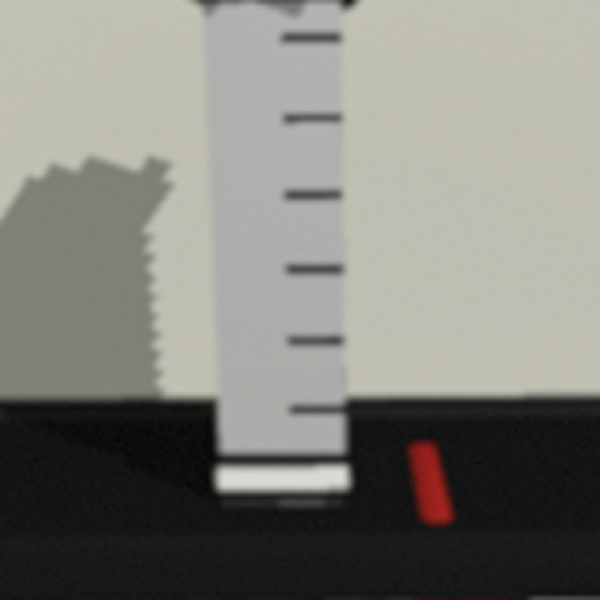

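```bash
python3 -m handwheel '[{"gripper":0,"tx":0.0007,"ty":-0.0015,"tz":0,"rx":0,"ry":0,"rz":0},{"gripper":0,"tx":0,"ty":0,"tz":0,"rx":0,"ry":0,"rz":0},{"gripper":0,"tx":0,"ty":0,"tz":0,"rx":0,"ry":0,"rz":0},{"gripper":0.45,"tx":0,"ty":0,"tz":0,"rx":0,"ry":0,"rz":0},{"gripper":0.45,"tx":0,"ty":0,"tz":0,"rx":0,"ry":0,"rz":0},{"gripper":0.45,"tx":0,"ty":0,"tz":0,"rx":0,"ry":0,"rz":0},{"gripper":0.45,"tx":0,"ty":0,"tz":0,"rx":0,"ry":0,"rz":0},{"gripper":0.45,"tx":0,"ty":0,"tz":0,"rx":0,"ry":0,"rz":0}]'; python3 gap.py w14 | cut -c1-200
python3 - <<'E'
from h import *
d=cam('wrist')
for y in np.arange(190,204,.5):
    q=og+ex*-2.+ey*y; q[2]=49; u=w2px(d,q); print(y,int(cv2.getRectSubPix(d['image'].mean(2).astype(np.float32),(1,1),tuple(map(float,u)))[0,0]),end='; ')
E
```

```text
t: 18.65
ee_pos: [499.5, 226.0, 204.0]
orientation: [1.839, 2.546, 0.003]
ft_force: [3.4, -0.3, 0.0]
width: 48.6
4.758297422385636 175.0015932287022 203.99873999819883 [3.45824936 0.07285476 0.33544592] 48.59903082591019
{130.0: 77, 131.0: 77, 132.0: 77, 133.0: 76, 134.0: 77, 135.0: 77, 136.0: 77, 137.0: 78, 138.0: 77, 139.0: 75, 140.0: 65, 141.0: 75, 142.0: 103, 143.0: 103, 144.0: 92, 145.0: 97, 146.0: 100, 147.0: 99
190.0 26; 190.5 27; 191.0 28; 191.5 28; 192.0 27; 192.5 24; 193.0 21; 193.5 22; 194.0 21; 194.5 22; 195.0 22; 195.5 21; 196.0 20; 196.5 26; 197.0 57; 197.5 119; 198.0 182; 198.5 216; 199.0 224; 199.5 223; 200.0 217; 200.5 190; 201.0 136; 201.5 71; 202.0 46; 202.5 95; 203.0 147; 203.5 174;
```

View pics/w14.png

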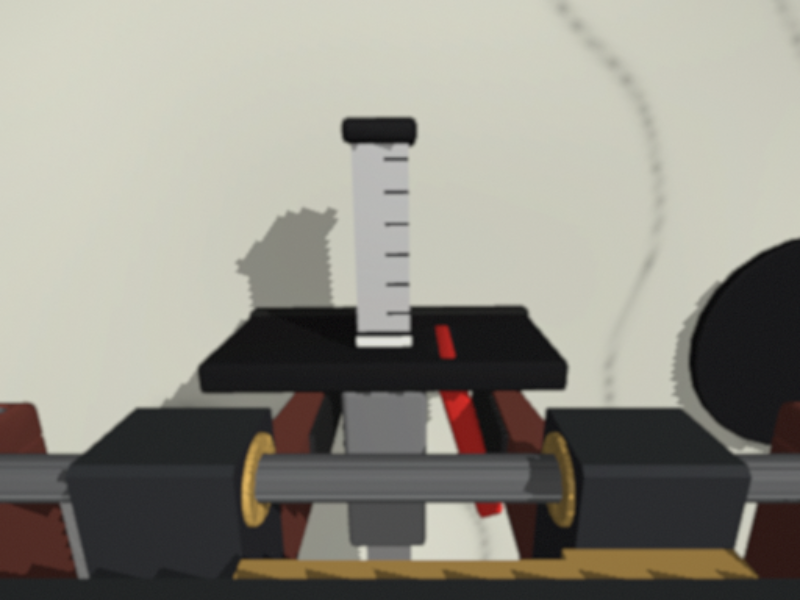

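```bash
python3 -m handwheel '[{"gripper":0.47,"tx":-0.0007,"ty":0,"tz":0,"rx":0,"ry":0,"rz":0},{"gripper":0.49,"tx":0,"ty":0,"tz":0,"rx":0,"ry":0,"rz":0},{"gripper":0.52,"tx":0,"ty":0,"tz":0,"rx":0,"ry":0,"rz":0},{"gripper":0.52,"tx":0,"ty":0,"tz":0,"rx":0,"ry":0,"rz":0}]'; python3 gap.py w15 | cut -c1-100
python3 - <<'E'
from h import *
d=cam('wrist')
for y in np.arange(190,204,.5):
    q=og+ex*-2.+ey*y; q[2]=49; u=w2px(d,q); print(y,int(cv2.getRectSubPix(d['image'].mean(2).astype(np.float32),(1,1),tuple(map(float,u)))[0,0]),end='; ')
E
```

```text
t: 19.25
ee_pos: [499.4, 225.0, 203.9]
orientation: [1.838, 2.546, 0.001]
ft_force: [5.3, -1.4, 1.7]
width: 42.1
4.569518419813174 174.16217909307767 203.849270137924 [ 5.57419663 -0.04060137  1.37744171] 42.03725
{130.0: 78, 131.0: 78, 132.0: 78, 133.0: 78, 134.0: 78, 135.0: 78, 136.0: 79, 137.0: 78, 138.0: 77, 
190.0 28; 190.5 28; 191.0 28; 191.5 28; 192.0 27; 192.5 24; 193.0 23; 193.5 22; 194.0 21; 194.5 20; 195.0 21; 195.5 20; 196.0 22; 196.5 24; 197.0 42; 197.5 100; 198.0 169; 198.5 212; 199.0 224; 199.5 225; 200.0 221; 200.5 194; 201.0 139; 201.5 74; 202.0 55; 202.5 95; 203.0 143; 203.5 172;
```

View pics/w15c.png

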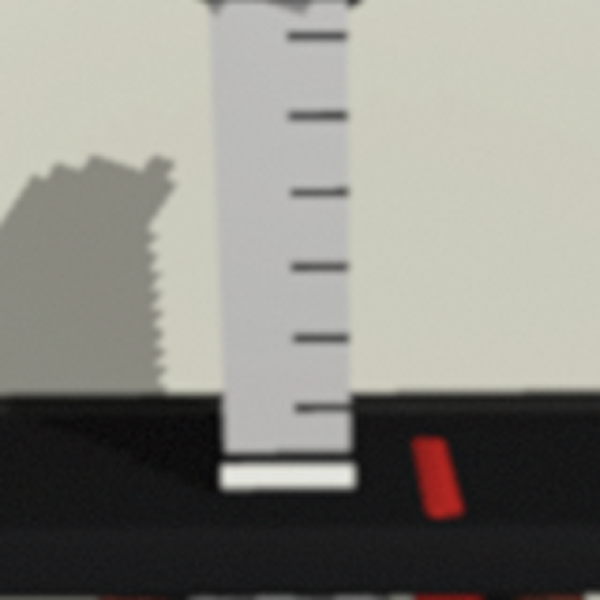

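```bash
python3 -m handwheel '[{"gripper":0.55,"tx":-0.0006,"ty":0,"tz":0,"rx":0,"ry":0,"rz":0},{"gripper":0.6,"tx":0,"ty":0,"tz":0,"rx":0,"ry":0,"rz":0},{"gripper":1,"tx":0,"ty":0,"tz":0,"rx":0,"ry":0,"rz":0},{"gripper":1,"tx":0,"ty":0,"tz":0,"rx":0,"ry":0,"rz":0},{"gripper":1,"tx":0,"ty":0,"tz":0,"rx":0,"ry":0,"rz":0},{"gripper":1,"tx":0,"ty":0,"tz":0,"rx":0,"ry":0,"rz":0}]'; python3 gap.py w16 | cut -c1-100
python3 - <<'E'
from h import *
d=cam('wrist')
for y in np.arange(190,204,.5):
    q=og+ex*-2.+ey*y; q[2]=49; u=w2px(d,q); print(y,int(cv2.getRectSubPix(d['image'].mean(2).astype(np.float32),(1,1),tuple(map(float,u)))[0,0]),end='; ')
E
```

```text
t: 20.1
ee_pos: [498.7, 224.2, 203.7]
orientation: [-1.839, -2.546, 0.002]
ft_force: [0.9, -1.8, 5.0]
width: 36.5
3.6162867013903903 173.61746207787016 203.73930416625555 [ 1.59486325 -2.04938605  5.65882176] 36.66
{130.0: 78, 131.0: 78, 132.0: 79, 133.0: 79, 134.0: 79, 135.0: 79, 136.0: 79, 137.0: 79, 138.0: 75, 
190.0 28; 190.5 28; 191.0 28; 191.5 27; 192.0 27; 192.5 25; 193.0 22; 193.5 21; 194.0 22; 194.5 21; 195.0 23; 195.5 22; 196.0 21; 196.5 23; 197.0 41; 197.5 101; 198.0 170; 198.5 215; 199.0 226; 199.5 226; 200.0 223; 200.5 195; 201.0 139; 201.5 73; 202.0 56; 202.5 98; 203.0 146; 203.5 174;
```

View pics/w16c.png

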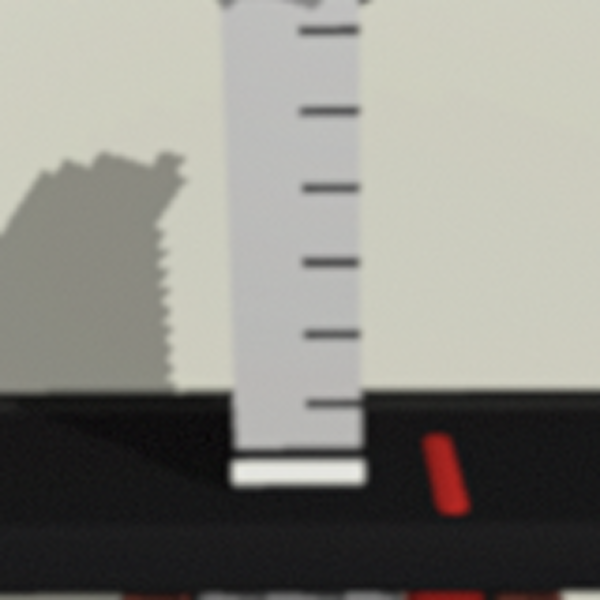

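View pics/w16.png

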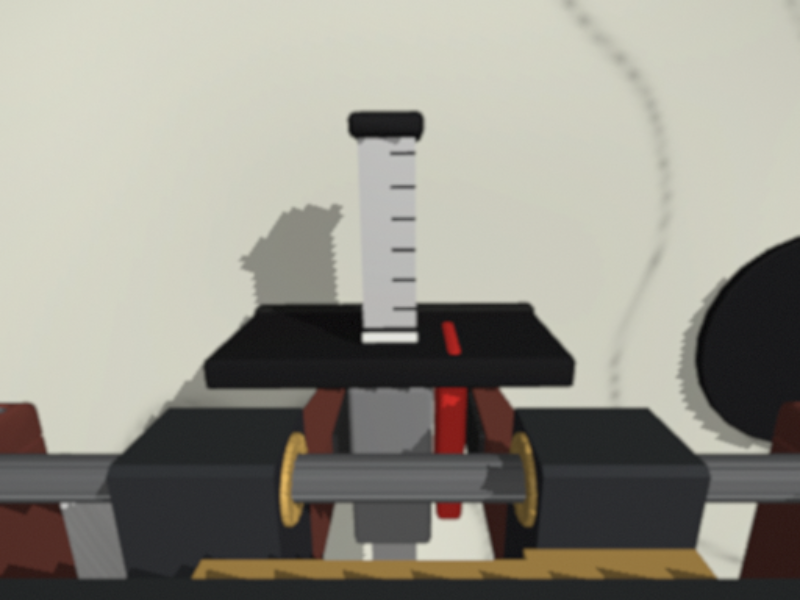

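Run:
```python
from h import *
d=cam('wrist'); o=ctrl.get_obs()
p0=o['ee_pos']-og; W0=d['W'].copy()
P={'w11':(6.635,121.853,203.656),'w12':(7.018,169.932,203.819),'w13':(5.4986,174.3525,203.58),'w14':(4.758,175.0016,203.999),'w15':(4.5695,174.162,203.849),'w16':(3.616,173.617,203.739)}
for n,(a,b,c) in P.items():
    im=cv2.cvtColor(cv2.resize(cv2.imread(f'pics/{n}.png'),(512,384),interpolation=cv2.INTER_AREA),cv2.COLOR_BGR2GRAY).astype(np.float32)
    D=dict(d); D['W']=W0.copy(); D['W'][:3,3]=W0[:3,3]-o['ee_pos']+og+a*ex+b*ey+np.array([0,0,c])
    def prof(x,z,ys): return np.array([cv2.getRectSubPix(im,(1,1),tuple(map(float,w2px(D,og+ex*x+ey*y+np.array([0,0,z])))))[0,0] for y in ys])
    # mark white centroid
    ys=np.arange(194,206,.1); m=prof(-2,49,ys); w=np.clip(m-190,0,None); mk=(ys*w).sum()/w.sum()
    r=[]
    for x in (-14,-8,0,6):
        ys=np.arange(b-2,b+22,.1); q=prof(x,60,ys); g=np.gradient(cv2.GaussianBlur(q[None],(0,0),3)[0]); r.append(ys[g.argmin()].round(1))
    s=[]
    for x in (-48,-40,40,46):  # outer bottom-ish dark->bright
        ys=np.arange(b+20,b+50,.1); q=prof(x,30,ys); g=np.gradient(cv2.GaussianBlur(q[None],(0,0),3)[0]); s.append(ys[g.argmax()].round(1))
    print(n,'mark',mk.round(2),'inner top',r,'outer',s)
```

```text
w11 mark 199.32 inner top [np.float64(135.6), np.float64(135.3), np.float64(135.4), np.float64(135.7)] outer [np.float64(152.1), np.float64(152.7), np.float64(153.2), np.float64(152.2)]
w12 mark 199.19 inner top [np.float64(182.8), np.float64(182.8), np.float64(183.1), np.float64(183.1)] outer [np.float64(199.7), np.float64(199.9), np.float64(200.5), np.float64(199.5)]
w13 mark 199.22 inner top [np.float64(187.1), np.float64(187.0), np.float64(187.1), np.float64(187.3)] outer [np.float64(204.0), np.float64(204.3), np.float64(204.8), np.float64(203.8)]
w14 mark 199.2 inner top [np.float64(187.6), np.float64(187.2), np.float64(187.3), np.float64(187.7)] outer [np.float64(204.7), np.float64(204.6), np.float64(205.3), np.float64(200.8)]
w15 mark 199.38 inner top [np.float64(187.7), np.float64(187.6), np.float64(187.6), np.float64(187.9)] outer [np.float64(204.5), np.float64(204.8), np.float64(205.3), np.float64(203.7)]
w16 mark 199.39 inner top [np.float64(187.5), np.float64(187.2), np.float64(187.3), np.float64(187.8)] outer [np.float64(204.1), np.float64(204.5), np.float64(204.9), np.float64(203.8)]
```

```bash
python3 -m handwheel '[{"gripper":1,"tx":0,"ty":0,"tz":0,"rx":0,"ry":0,"rz":0},{"gripper":1,"tx":0,"ty":0,"tz":0,"rx":0,"ry":0,"rz":0},{"gripper":1,"tx":0,"ty":0,"tz":0,"rx":0,"ry":0,"rz":0},{"gripper":1,"tx":0,"ty":0,"tz":0,"rx":0,"ry":0,"rz":0}]'
python3 - <<'E'
from h import *
d=cam('top');cv2.imwrite('pics/t9.png',cv2.resize(d['image'][115:230,130:360],(800,400),interpolation=cv2.INTER_CUBIC)[:,:,::-1])
d=cam('scene');save(d,'s9.png')
E
```

```text
t: 20.75
ee_pos: [498.7, 224.3, 203.7]
orientation: [-1.839, -2.546, 0.002]
ft_force: [1.3, -1.9, 5.5]
width: 36.4
```

View pics/t9.png

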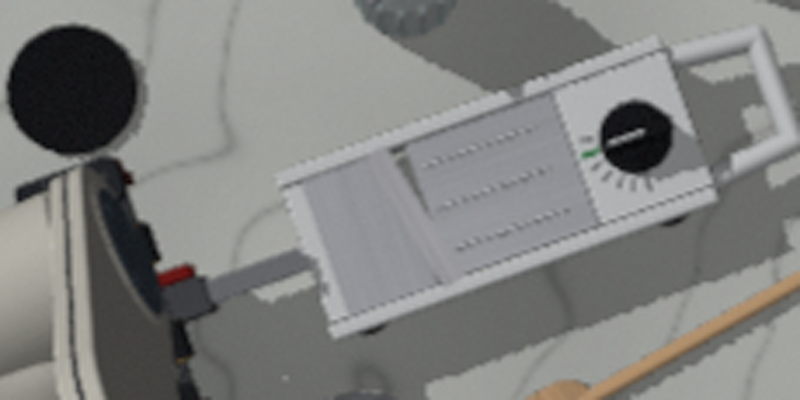

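View pics/s9.png

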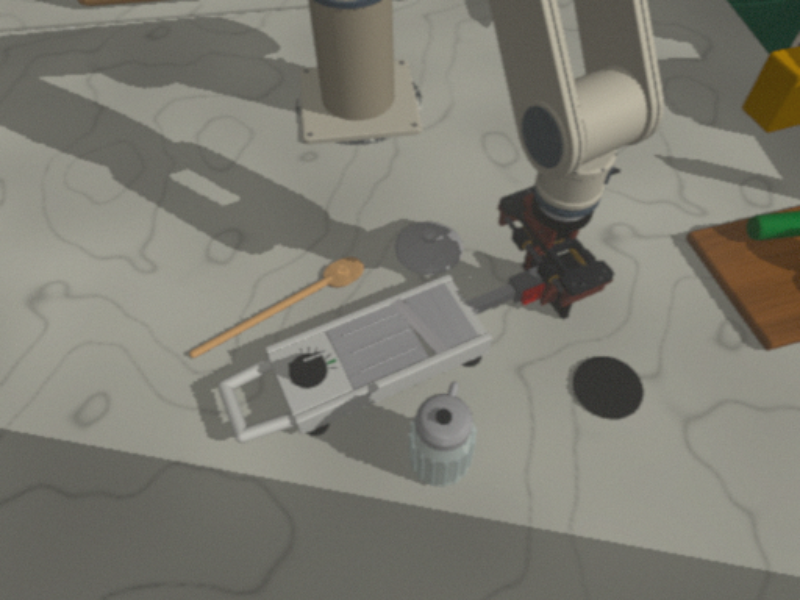

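```bash
python3 -c "
from workcell import ctrl
print(ctrl.close_job())"
```

```text
the job is handed in; nothing more can be done
None
```

I turned the dial to zero, pulled the leg out to near the white mark, shut the lever there, and handed the job in at about 21 s still pinching both. The hand-in gave no verdict. The leg stands about 3.3 mm short of the mark, on purpose.

- **Dial:** the pointer lines up with the green line in the top view, within about 1°.
- **Leg:** the text's numbers disagree. It puts the foot's outer face at 135 mm and the mark at 200 mm, which is 65 mm of travel, yet says 60 mm is "on the mark". To check, I pushed the leg in to its inner stop and measured about 65.5 mm from there to the mark.
- **Leg position chosen:** I stopped where both readings should pass. The travel is about 62 mm (limit 56 to 64 mm) and the foot is about 3.3 mm from the mark (limit 4 mm). The travel margin is about 2 mm if the inner stop is zero. If the mark itself is 60 mm, the travel is about 56.7 mm, leaving only 0.7 mm at both limits.
- **Lever and grip:** the opening over sleeve and lever is 36.4 mm, against 37 mm stated for fully shut. The lever looks flat along the sleeve. The finger forces were not measured separately, but the grip is fixed at about 30 N.
- **Other things:** the lid, dispenser, spoon and coaster look unmoved in the last pictures. I judged this by eye and did not measure it.

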